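# Press a thread cap home with the ratchet scissor clamp, then release it

### The arm

A 6-joint arm with a two-finger parallel gripper is mounted at the origin on the work surface. World frame = base frame: x ahead of the robot, y to its left, z up, the work surface at z = 0. Lengths are in mm, angles in rad, forces in N, time in s.
With the tool pointing down it reaches from about 225 to 725 mm from the base axis. Payload 3.1 kg.
Tool frame: the origin (TCP) lies midway between the tips of the shut fingers; the grasp point (between the pads) lies ctrl.pinch_z behind it (ctrl.pinch_z is the distance from the TCP to the grasp point, in mm); z points along the fingers, y is the direction in which the jaws open and shut (so a half turn about z gives the same grasp; the last joint's range is limited). The gripper opens to 85 mm and grips with 20 to 120 N. Pads are 22 mm wide; open, the fingers measure 114 mm over their backs; the gripper's body (76 mm by 85 mm) begins 54 mm behind the grasp point. The pads swing forward as they close: fully open they stand 13 mm farther back than shut.
Start: joints at [-1.338, 0.048, 0.099, 1.622, 0, 1.443], TCP at [185.322, -491.196, 231.312] pointing down, gripper open.
Joint ranges: [-2.91, 2.91], [-0.99, 1.94], [-1.21, 1.42], [-2.12, 2.29], [-1.49, 1.47], [-3.14, 3.14]. Speed limits (rad/s): [2.79, 2.79, 3.14, 3.14, 3.14, 3.14].

### API

Orientations are given as a unit quaternion [w, x, y, z].
In Python, from station import ctrl gives the robot as it stands. The module is installed in compiled form; this text tells all that it offers.
- The arm moves only by the tool apply_moves, never from a script. Its argument "plan" is a list of rows, each an object of numbers: "x", "y", "z": the shift along the tool's x, y, z in m; "ax", "ay", "az": the turn, a rotation vector about the tool's x, y, z in degrees. In form: [{"x": .., "y": .., "z": .., "ax": .., "ay": .., "az": ..}, ...]. A call has 1 to 20 rows; each row is the pose to reach, as a shift and turn from the pose measured when the call began, along the tool's axes at that moment; what a row does not reach only later rows make up. A row lasts 1/10 s, in which the tool goes at most 50 mm and 8.59 degrees, less where a joint would pass 70% of its speed; a pose out of reach is approached as far as the arm can. A call with a gripper value outside its range is refused whole. "grip" is the gripper's target within -1 to 1 (shut at 1, half-way at 0, fully open at -1), set as the call begins (left out, the last holds). The fingers move at their own pace and stop on an object; the grip force is fixed at half the most. Time passes only in rows, so rows that repeat a pose let the fingers close. It gives the time, the measured TCP pose, the force and the opening at its end, in the units of the state.
- ctrl.sense(): the state, without advancing time (a new reading comes with each control period).
- ctrl.read_camera(name): name is "scene" or "top" or "wrist"; returns the picture (480x640x3 uint8, red, green, blue); there is no depth.
- ctrl.get_calibration(name): a dict with "intrinsics" (3x3 intrinsics, pixels), "k1" (the pictures are not rectified: a ray, as slopes to the right and down, at radius r is drawn at 1 + k1 r^2 times it, then the intrinsics apply), "cam_to_world" (4x4, takes a point from camera to world coordinates). Camera axes: x right, y up, looking along -z (the intrinsics and any distortion apply to the point x, -y, -z); pixel columns grow to the right and rows downward; lengths in mm; the calibration is good to about 2 mm. A picture is of the moment at which its call begins: read the wrist's pose just before it. get_calibration takes no time and is no camera call; for the wrist camera it gives the pose at the moment of the call.
- ctrl.finish_job(): hands the job in, once; it reports no verdict.
The state is a dict: "time": time; "qpos": joint angles; "qd": joint speeds; "joint_efforts": joint torques, N m; "tcp_pos": TCP position; "tcp_rot": TCP orientation; "ft_force": force on the tool from outside, world axes, zero at the start; "moment": the same for the moment, N m; "width": finger opening in mm.
Only numpy, scipy, OpenCV 4.12 (cv2) and the standard library are available. Lean on these libraries where they do the work, as an engineer would, in place of code of your own. Each camera call takes 0.05 s, during which the arm holds its last target.

### The job

Press the red thread cap fully home on the bolt by gently pushing the scissor clamp's orange handle closed towards its fixed black one until the cap is seated and the ratchet holds the handles closed by itself, and let go so that it is seen to hold. Then press the orange handle downwards, sideways to its closing motion, to free the ratchet teeth, and let the handles spring right open again. Feel your way: stay under 27 N on the orange handle so that it does not bend, do not touch the bolt or its cap with the gripper, and leave everything else on the bench where it stands.

Things in the scene. Friction and masses are not known exactly. Their poses are not given: they have to be found in the camera images.
- clamp: Green-based steel scissor clamp bolted to the bench mid-table, turned up to 0.4 rad. Origin: on the bench under its upright pivot pin (pin top 94 mm); z up, -x along the handles (towards the robot), +x to the jaws and bolt. Black handle: fixed, -y side. Orange handle: moves, +y side. Closing moves it in -y towards the black one, and its crossed jaw in +y against the red cap.
- thumb (a point): Centre of the top face of the orange grip, 100 mm above the bench; open, at clamp (-0.115, +0.030). The grip is an upright block 30 mm long (clamp x), 12 thick (y), 50 tall, with free space around. It swings about the pivot. Closing takes 3 to 15 N while the cap slides on; with the cap home it goes on as a stiff spring, some 8 N/mm. A steady 17 to 22 N leaves the cap home.
- fixed_grip (a point): Centre of the top face of the black grip of the fixed handle, 100 mm above the bench, at clamp (-0.115, -0.018). Same block, 30 x 12 x 50 mm; it does not move. Over both grips the open handles measure 60 mm, at most 36 mm less when closed.
- handle: Orange-gripped moving handle with toothed bar; origin on the pivot axis at bench level, axes as the clamp's when open, turns with closing. It also flexes: pressed down on the grip it dips, 3 N to start, about 11 N at its stop 8 mm down. Teeth come clear 4 to 5 mm down; a light spring (3 to 5 N) then opens it. Finger friction may hold it: ease it 20 to 30 mm outwards (clamp +y) while pressed.
- jaw (a joint): Turning of the moving jaw about the pivot, rad: 0 fully open (spring-held), grows as it closes. Cap home at 0.07 to 0.23 (9 to 28 mm of grip travel): bolt lengths vary by 5.5 mm either way, so it must be felt. Ratchet teeth click past by themselves on closing, the first after 8 mm of grip travel, then every 5 mm; let go, the handle falls back by at most one tooth and stays.
- cap (a joint): Gap between the red cap's rim and the yellow collar on the bolt, m: 0 fully home, 0.0035 to 0.0045 at the start; stays where it is left.
- cradle: Dark steel block, fixed in the clamp, with all that it carries: the bolt (22 mm shank along clamp y, 66 mm above the bench, 73 mm in front of the pivot, head to +y), its yellow collar and, at its -y end, the red cap (32 mm diameter, 24 mm long) that the moving jaw presses on. Origin: as the clamp's. The bolt's own place along y is not measured.
- hex_socket: Chrome hex socket standing on the bench, 48 mm diameter, 55 mm tall; bystander. Origin: centre of its underside.
- bolt_a: New zinc-plated fishplate bolt standing on its head, 37 mm head, 100 mm tall; bystander. Origin: centre of underside.
- bolt_b: Second such bolt, same size; bystander.
- mallet_head: Orange rubber mallet head standing on one face, 60 mm diameter, 75 mm tall; bystander. Origin: centre of underside.
- comb_case: Open wooden case with a steel thread pitch comb, 110 x 55 x 22 mm; bystander. Origin: centre of underside.
- cap_tub: Grey tub of spare red caps, 76 mm diameter, 50 mm tall; bystander. Origin: centre of underside.

How it is judged:
By the outcome, as a careful person would: the job done as asked, in the order asked, and still so for the second after the job is handed in, with the robot touching nothing.
It also fails if it takes over 54 s, if anything falls off the work surface, if the arm or the gripper's body presses on something with over 40 N, if the wrist force passes 120 N, or if a joint passes its speed limit or range.

## Working session

There is one attempt and no reset: what is moved stays moved. The work goes in short steps, Python scripts to look and compute and a tool call to move; the robot and the scene stay as the last step left them, time stands still between calls to the robot, and variables do not carry over. Pictures are saved under pics/ and viewed, and the job is handed in when it is done.

Besides the shell and the picture viewer there is one more tool, called after "Request:" in YAML: its name, and indented under it one key for each argument. apply_moves: Moves the arm, as the interface text tells. Its arguments: {"type":"object","properties":{"plan":{"type":"array","items":{"type":"object","properties":{"x":{"type":"number"},"y":{"type":"number"},"z":{"type":"number"},"ax":{"type":"number"},"ay":{"type":"number"},"az":{"type":"number"}}}},"grip":{"type":"number"}},"required":["plan"]}

```bash
mkdir -p pics; python3 - <<'E'
from station import ctrl
import cv2,numpy as np
print(ctrl.sense(), ctrl.pinch_z)
for n in("scene","top"):
    im=ctrl.read_camera(n); cv2.imwrite(f"pics/{n}0.png",im[:,:,::-1]); c=ctrl.get_calibration(n); print(n,c)
E
```

```text
{'time': 0.0, 'qpos': array([-1.33780338e+00,  4.87377925e-02,  9.76163260e-02,  1.62201062e+00,
        3.24299984e-05,  1.44302403e+00]), 'qd': array([ 0.00037063,  0.00146936, -0.00033079, -0.00079053,  0.00190071,
        0.00154401]), 'joint_efforts': array([ 1.13847200e-04, -3.38779306e+01,  3.20016611e+01,  2.03346385e-02,
        1.04581687e-05, -1.87659275e-06]), 'tcp_pos': array([ 185.19033487, -490.60550867,  230.13318015]), 'tcp_rot': array([-1.16711826e-03,  9.83774453e-01,  1.79405858e-01, -4.52217285e-05]), 'ft_force': array([-0.05481356,  0.56029703,  0.32054329]), 'moment': array([-0.03555803, -0.06206552,  0.01141232]), 'width': 85.14807220690763} 18.700000000000003
scene {'intrinsics': array([[440.60205839,   0.        , 323.90699602],
       [  0.        , 440.60205839, 236.68584381],
       [  0.        ,   0.        ,   1.        ]]), 'k1': 0.0005378973308728016, 'cam_to_world': array([[ 5.66824317e-02, -6.21077931e-01,  7.81696428e-01,
         1.34464223e+03],
       [ 9.98126649e-01,  1.71924946e-02, -5.87163571e-02,
        -5.25244516e+01],
       [ 2.30281219e-02,  7.83560222e-01,  6.20888946e-01,
         6.79318849e+02],
       [ 0.00000000e+00,  0.00000000e+00,  0.00000000e+00,
         1.00000000e+00]])}
top {'intrinsics': array([[455.64082634,   0.        , 315.89571427],
       [  0.        , 455.64082634, 241.9564998 ],
       [  0.        ,   0.        ,   1.        ]]), 'k1': 0.014510667158623421, 'cam_to_world': array([[ 8.25123477e-03,  9.92570010e-01, -1.21394780e-01,
         4.68355683e+02],
       [-9.99777166e-01,  5.82976853e-03, -2.02887036e-02,
        -3.30728446e+01],
       [-1.94302553e-02,  1.21535136e-01,  9.92396935e-01,
         1.04291357e+03],
       [ 0.00000000e+00,  0.00000000e+00,  0.00000000e+00,
         1.00000000e+00]])}
```

View pics/scene0.png

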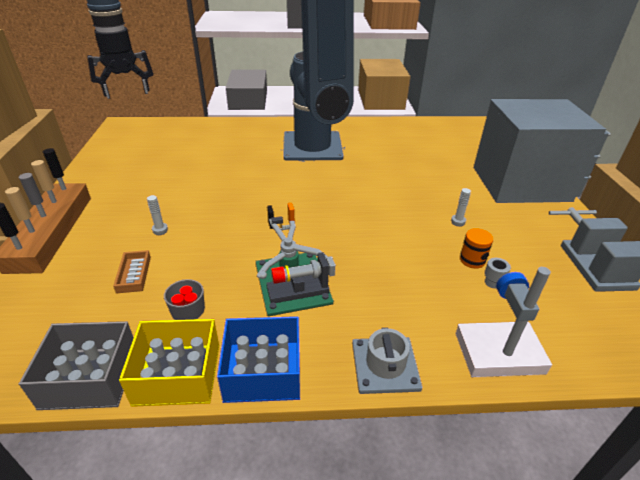

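View pics/top0.png

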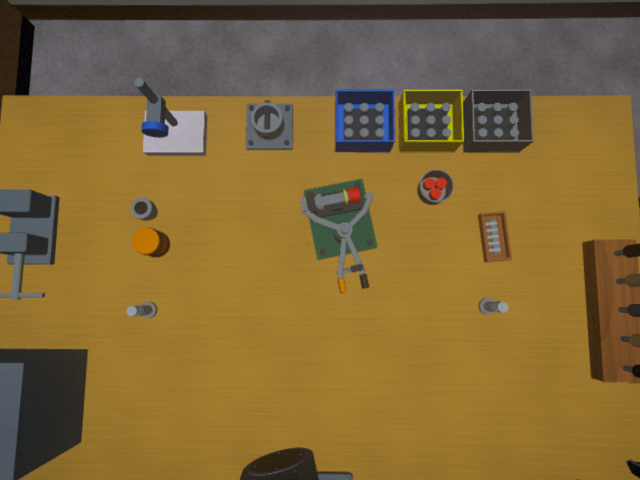

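The scene is clear around the clamp: pivot at about (344,229), orange grip at (342,286) and black grip at (364,281) in the top view. I'll zoom in for accurate pixels.

```bash
cat > h.py <<'E'
import numpy as np,cv2
from station import ctrl
def ray(n,u,v,c=None):
    c=c or ctrl.get_calibration(n);K=c["intrinsics"];k=c["k1"]
    d=cv2.undistortPoints(np.array([[[u,v]]],float),K,np.array([k,0,0,0.]))[0,0]
    M=c["cam_to_world"];return M[:3,3],M[:3,:3]@np.array([d[0],-d[1],-1])
def atz(n,u,v,z,c=None):
    o,d=ray(n,u,v,c);return o+d*(z-o[2])/d[2]
def proj(n,P,c=None):
    c=c or ctrl.get_calibration(n);M=c["cam_to_world"];p=M[:3,:3].T@(np.array(P)-M[:3,3])
    a=np.array([p[0],-p[1]])/-p[2];a=a*(1+c["k1"]*(a@a));K=c["intrinsics"]
    return K[0,0]*a[0]+K[0,2],K[1,1]*a[1]+K[1,2]
E
python3 - <<'E'
import cv2
im=cv2.imread("pics/top0.png")[170:310,280:400]
cv2.imwrite("pics/topz.png",cv2.resize(im,None,fx=4.2,fy=4.2,interpolation=cv2.INTER_CUBIC))
im=cv2.imread("pics/scene0.png")[195:315,240:350]
cv2.imwrite("pics/scz.png",cv2.resize(im,None,fx=5,fy=5,interpolation=cv2.INTER_CUBIC))
E
```

```text
(no output)
```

View pics/topz.png

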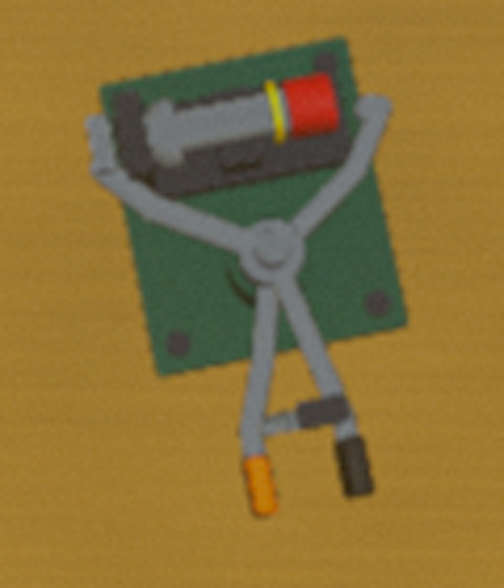

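View pics/scz.png

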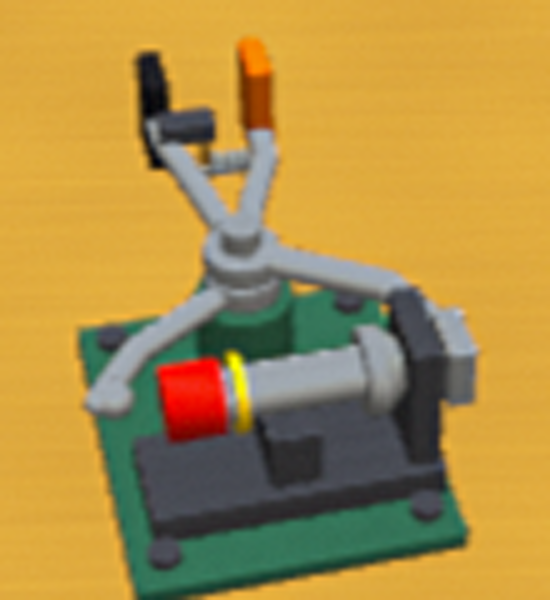

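```bash
python3 - <<'E'
from h import *
f=lambda u,v,z:atz("top",u/4.2+280-.4,v/4.2+170-.4,z)
p=f(270,249,94);print("piv",p)
# plate corners z~6?
for uv in((102,87),(346,38),(408,324),(162,376)):print(f(*uv,4))
for uv in((260,488),(355,467)):print(f(*uv,97))
# scene estimate
g=lambda u,v,z:atz("scene",u/5+240-.4,v/5+195-.4,z)
print(g(240,222,94),g(250,42,100),g(148,58,100))
# fit pose x,y,th by projecting
from scipy.optimize import least_squares
top=[((0,0,94),(270,249)),((-115,30,100),(262,492)),((-115,-18,100),(357,470))]
# tops of grips: use far corners: orange far end bottom edge
def w(q,P):
    c,s=np.cos(q[2]),np.sin(q[2]);return (q[0]+c*P[0]-s*P[1],q[1]+s*P[0]+c*P[1],P[2])
ct,cs=ctrl.get_calibration("top"),ctrl.get_calibration("scene")
T=[((0,0,94),(270,249)),((-130,36,100),(252,517)),((-130,24,100),(277,513)),((-130,-12,100),(348,497)),((-130,-24,100),(373,491))]
S=[((0,0,94),(240,222)),((-130,30,100),(250,39)),((-130,-18,100),(148,54))]
def r(q):
    e=[]
    for P,uv in T:
        e+=list(np.array(proj("top",w(q,P),ct))-(np.array(uv)/4.2+[279.6,169.6]))
    for P,uv in S:
        e+=list(np.array(proj("scene",w(q,P),cs))-(np.array(uv)/5+[239.6,194.6]))
    return e
s=least_squares(r,[430,-80,0.1]);print(s.x,np.round(s.fun,1))
for n,P in dict(thumb=(-115,30,100),fixed=(-115,-18,100),cap=(73,-40,66)).items():print(n,w(s.x,P))
E
```

```text
piv [612.47297962 -72.32521952  94.        ]
[716.53271555  17.16393282   4.        ]
[ 744.78333903 -118.07890262    4.        ]
[ 585.22552415 -151.17054847    4.        ]
[555.92169277 -17.36447477   4.        ]
[493.18739335 -67.37738916  97.        ]
[ 503.84074677 -114.03479164   97.        ]
[613.48132573 -74.57996667  94.        ] [486.54505161 -70.73110952 100.        ] [ 498.64491815 -117.64883057  100.        ]
[ 6.13964067e+02 -7.30940286e+01  2.03347870e-01] [ 0.4 -0.7  0.3 -0.2  0.1 -0.4  0.4  0.   0.2  0.3  0.7  0.1  0.3 -0.8
  0.4 -1.2]
thumb (np.float64(495.2750507486675), np.float64(-66.93632449373925), 100)
fixed (np.float64(504.9686194181311), np.float64(-113.94733093319336), 100)
cap (np.float64(693.5379469461637), np.float64(-97.52756492921098), 66)
```

Request:
apply_moves:
  plan:
    - {"x": 0.04, "y": -0.028, "az": -7}
    - {"x": 0.08, "y": -0.057, "az": -14}
    - {"x": 0.12, "y": -0.086, "az": -21}
    - {"x": 0.16, "y": -0.115, "az": -28}
    - {"x": 0.2, "y": -0.143, "az": -36}
    - {"x": 0.24, "y": -0.172, "az": -43}
    - {"x": 0.28, "y": -0.2, "az": -50}
    - {"x": 0.32, "y": -0.23, "az": -58}
    - {"x": 0.36, "y": -0.258, "az": -65}
    - {"x": 0.4, "y": -0.287, "az": -73}
    - {"x": 0.43, "y": -0.308, "az": -78}
    - {"x": 0.4446, "y": -0.3187, "az": -81}
    - {"x": 0.4446, "y": -0.3187, "az": -81}
    - {"x": 0.4446, "y": -0.3187, "az": -81}
    - {"x": 0.4446, "y": -0.3187, "az": -81}
  grip: 1

```text
invalid input
```

Request:
apply_moves:
  plan:
    - {"x": 0.04, "y": -0.028, "z": 0, "ax": 0, "ay": 0, "az": -7}
    - {"x": 0.08, "y": -0.057, "z": 0, "ax": 0, "ay": 0, "az": -14}
  grip: 1

```text
time: 0.3
tcp_pos: [239.7, -408.4, 228.9]
tcp_rot: [-0.002, 0.954, 0.299, 0.0]
ft_force: [2.0, -0.4, 0.7]
width: 59.1
```

Request:
apply_moves:
  plan:
    - {"x": 0.0417, "y": -0.0164, "z": 0, "ax": 0, "ay": 0, "az": -6.7}
    - {"x": 0.0834, "y": -0.0328, "z": 0, "ax": 0, "ay": 0, "az": -13.4}
    - {"x": 0.125, "y": -0.049, "z": 0, "ax": 0, "ay": 0, "az": -20}
    - {"x": 0.167, "y": -0.0656, "z": 0, "ax": 0, "ay": 0, "az": -26.7}
    - {"x": 0.2087, "y": -0.082, "z": 0, "ax": 0, "ay": 0, "az": -33.4}
    - {"x": 0.25, "y": -0.0983, "z": 0, "ax": 0, "ay": 0, "az": -40}
    - {"x": 0.292, "y": -0.1147, "z": 0, "ax": 0, "ay": 0, "az": -46.8}
    - {"x": 0.334, "y": -0.131, "z": 0, "ax": 0, "ay": 0, "az": -53.4}
    - {"x": 0.3756, "y": -0.1475, "z": 0, "ax": 0, "ay": 0, "az": -60}
    - {"x": 0.4, "y": -0.157, "z": 0, "ax": 0, "ay": 0, "az": -64}
    - {"x": 0.4173, "y": -0.1639, "z": 0, "ax": 0, "ay": 0, "az": -66.8}
    - {"x": 0.4173, "y": -0.1639, "z": 0, "ax": 0, "ay": 0, "az": -66.8}
    - {"x": 0.4173, "y": -0.1639, "z": 0, "ax": 0, "ay": 0, "az": -66.8}
    - {"x": 0.4173, "y": -0.1639, "z": 0, "ax": 0, "ay": 0, "az": -66.8}

```text
time: 1.7
tcp_pos: [488.5, -36.5, 230.1]
tcp_rot: [-0.002, 0.633, 0.774, 0.001]
ft_force: [-0.2, -0.4, 0.2]
width: -0.2
```

```bash
python3 - <<'E'
from h import *
print(ctrl.sense())
for n in("top","wrist","scene"):
    im=ctrl.read_camera(n); cv2.imwrite(f"pics/{n}1.png",im[:,:,::-1])
print(ctrl.get_calibration("wrist"))
E
```

```text
{'time': 1.7, 'qpos': array([-0.21395447, -0.04098761,  0.00753496,  1.62204035,  0.00374474,
        1.15641674]), 'qd': array([-0.00759087, -0.00664201,  0.00093075,  0.00073769,  0.00214856,
       -0.00165296]), 'joint_efforts': array([ 3.67929675e-01, -3.02503359e+01,  3.19883466e+01,  1.36587356e-02,
        3.17495107e-02,  6.30224658e-04]), 'tcp_pos': array([488.5243695 , -36.47736238, 230.09200715]), 'tcp_rot': array([-0.00206244,  0.63281701,  0.77429792,  0.00105055]), 'ft_force': array([-0.24678675, -0.39658617,  0.23685313]), 'moment': array([ 0.00901425,  0.01424393, -0.04524944]), 'width': -0.166943277431096}
{'intrinsics': array([[412.07744155,   0.        , 319.00405735],
       [  0.        , 412.07744155, 233.60387038],
       [  0.        ,   0.        ,   1.        ]]), 'k1': 0.030224572822562426, 'cam_to_world': array([[ 9.80011043e-01, -1.88853906e-01, -6.25504457e-02,
         4.73407941e+02],
       [ 1.98942393e-01,  9.29470755e-01,  3.10654212e-01,
         4.36600069e+01],
       [-5.29451563e-04, -3.16888494e-01,  9.48462652e-01,
         3.73230026e+02],
       [ 0.00000000e+00,  0.00000000e+00,  0.00000000e+00,
         1.00000000e+00]])}
```

View pics/wrist1.png

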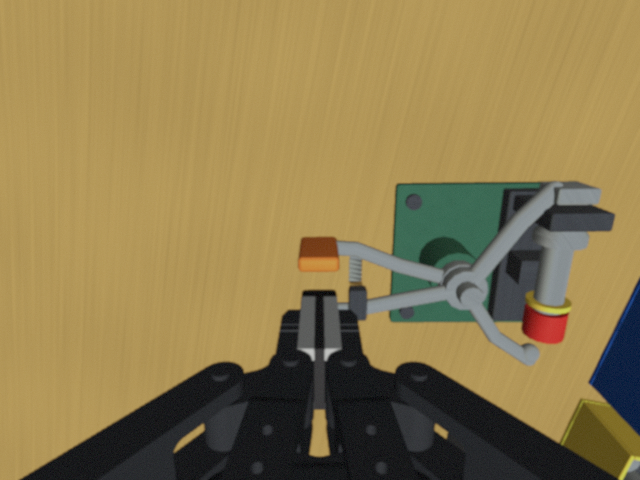

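View pics/scene1.png

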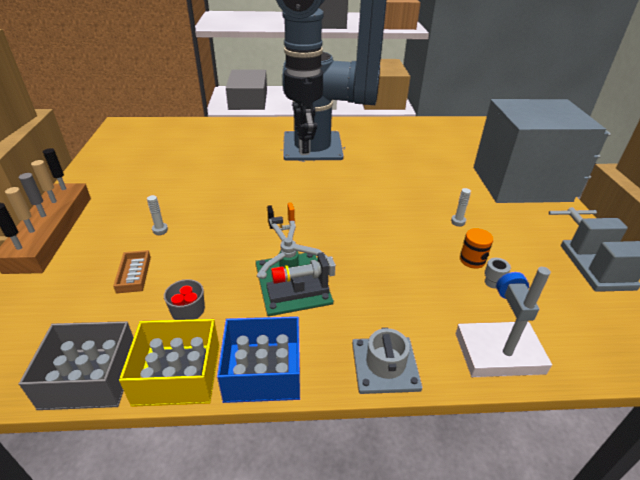

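Wrist view: orange grip's bright top face is centred near (319,263), its edges parallel to the image axes, so the tool yaw matches the clamp. The shut fingers stand beside it.

```bash
python3 - <<'E'
from h import *
for uv in((320,264),(300,258),(340,258),(299,272),(340,271),(467,284)):print(atz("wrist",*uv,100 if uv[0]<400 else 94))
print(proj("wrist",(495.3,-67,100)))
E
```

```text
[496.69566374 -68.19734458 100.        ]
[481.79606426 -66.50575918 100.        ]
[509.74707328 -60.82524677 100.        ]
[483.09617378 -77.32242146 100.        ]
[511.90857025 -70.66640875 100.        ]
[607.18444097 -64.55573926  94.        ]
(np.float64(318.42288396794527), np.float64(262.1230134510652))
```

Request:
apply_moves:
  plan:
    - {"x": 0, "y": 0, "z": 0.03, "ax": 0, "ay": 0, "az": 0}
    - {"x": 0, "y": 0, "z": 0.07, "ax": 0, "ay": 0, "az": 0}
    - {"x": 0, "y": 0, "z": 0.105, "ax": 0, "ay": 0, "az": 0}
    - {"x": 0, "y": 0, "z": 0.135, "ax": 0, "ay": 0, "az": 0}
    - {"x": 0, "y": 0, "z": 0.15, "ax": 0, "ay": 0, "az": 0}
    - {"x": 0, "y": 0, "z": 0.158, "ax": 0, "ay": 0, "az": 0}
    - {"x": 0, "y": 0, "z": 0.158, "ax": 0, "ay": 0, "az": 0}
    - {"x": 0, "y": 0, "z": 0.158, "ax": 0, "ay": 0, "az": 0}
    - {"x": 0, "y": 0, "z": 0.158, "ax": 0, "ay": 0, "az": 0}

```text
time: 2.75
tcp_pos: [489.8, -36.4, 74.2]
tcp_rot: [-0.0, 0.633, 0.774, 0.002]
ft_force: [0.3, -0.8, -0.2]
width: 0.1
```

```bash
python3 - <<'E'
from h import *
for n in("wrist",):
    im=ctrl.read_camera(n); cv2.imwrite(f"pics/{n}2.png",im[:,:,::-1])
s=ctrl.sense();print(s)
E
```

```text
{'time': 2.8, 'qpos': array([-0.21323918, -0.0168618 , -0.28007888,  1.30647444,  0.0040464 ,
        1.15762424]), 'qd': array([ 0.00223742, -0.00068145, -0.00381017, -0.00124004, -0.00014808,
        0.00038831]), 'joint_efforts': array([-3.40138853e-02, -3.05647552e+01,  3.11867952e+01,  1.26232833e-02,
        1.16953551e-02,  4.49532013e-05]), 'tcp_pos': array([489.76460601, -36.29352958,  74.06043411]), 'tcp_rot': array([-4.28274462e-04,  6.33005019e-01,  7.74144849e-01,  2.05306114e-03]), 'ft_force': array([-0.43812327, -0.00181383,  0.06170618]), 'moment': array([-0.00692075, -0.04556207,  0.04870848]), 'width': 0.3800092831929125}
```

View pics/wrist2.png

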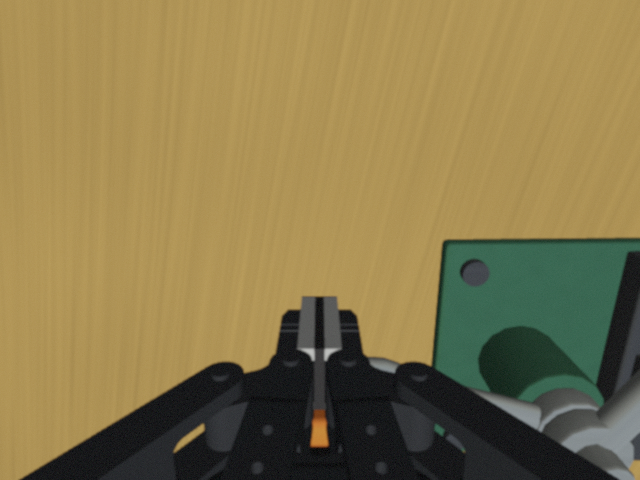

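Request:
apply_moves:
  plan:
    - {"x": -0.002, "y": 0, "z": 0, "ax": 0, "ay": 0, "az": 0}
    - {"x": -0.004, "y": 0, "z": 0, "ax": 0, "ay": 0, "az": 0}
    - {"x": -0.006, "y": 0, "z": 0, "ax": 0, "ay": 0, "az": 0}
    - {"x": -0.008, "y": 0, "z": 0, "ax": 0, "ay": 0, "az": 0}
    - {"x": -0.01, "y": 0, "z": 0, "ax": 0, "ay": 0, "az": 0}
    - {"x": -0.012, "y": 0, "z": 0, "ax": 0, "ay": 0, "az": 0}
    - {"x": -0.013, "y": 0, "z": 0, "ax": 0, "ay": 0, "az": 0}
    - {"x": -0.014, "y": 0, "z": 0, "ax": 0, "ay": 0, "az": 0}
    - {"x": -0.015, "y": 0, "z": 0, "ax": 0, "ay": 0, "az": 0}
    - {"x": -0.015, "y": 0, "z": 0, "ax": 0, "ay": 0, "az": 0}

```text
time: 3.8
tcp_pos: [492.8, -51.1, 74.0]
tcp_rot: [-0.0, 0.633, 0.774, 0.002]
ft_force: [-0.2, -0.3, -0.2]
width: 0.2
```

Request:
apply_moves:
  plan:
    - {"x": -0.001, "y": 0, "z": 0, "ax": 0, "ay": 0, "az": 0}
    - {"x": -0.002, "y": 0, "z": 0, "ax": 0, "ay": 0, "az": 0}
    - {"x": -0.003, "y": 0, "z": 0, "ax": 0, "ay": 0, "az": 0}
    - {"x": -0.003, "y": 0, "z": 0, "ax": 0, "ay": 0, "az": 0}

```text
time: 4.2
tcp_pos: [492.9, -53.4, 74.0]
tcp_rot: [-0.001, 0.633, 0.774, 0.002]
ft_force: [-1.0, 2.0, 2.9]
width: -0.1
```

Request:
apply_moves:
  plan:
    - {"x": -0.001, "y": 0, "z": 0, "ax": 0, "ay": 0, "az": 0}
    - {"x": -0.002, "y": 0, "z": 0, "ax": 0, "ay": 0, "az": 0}
    - {"x": -0.003, "y": 0, "z": 0, "ax": 0, "ay": 0, "az": 0}
    - {"x": -0.003, "y": 0, "z": 0, "ax": 0, "ay": 0, "az": 0}

```text
time: 4.6
tcp_pos: [492.6, -55.3, 73.8]
tcp_rot: [-0.003, 0.633, 0.774, 0.003]
ft_force: [-3.3, 5.0, 2.6]
width: -0.1
```

```bash
cat > st.py <<'E'
from h import *
s=ctrl.sense();f=s["ft_force"];p=s["tcp_pos"]-[613.7,-73,0]
c,n=.9794,.202
print("t",s["time"],"clampxyz",np.round([c*p[0]+n*p[1],-n*p[0]+c*p[1],p[2]],1),"F clamp",np.round([c*f[0]+n*f[1],-n*f[0]+c*f[1],f[2]],1),"M",np.round(s["moment"],2),"tau",np.round(s["joint_efforts"],2))
E
python3 st.py
```

```text
t 4.6 clampxyz [-115.1   41.8   73.8] F clamp [-2.3  5.5  2.6] M [ 1.01  0.6  -0.05] tau [ -2.34 -30.4   32.21  -1.81  -1.16  -0.  ]
```

Request:
apply_moves:
  plan:
    - {"x": -0.001, "y": 0, "z": 0, "ax": 0, "ay": 0, "az": 0}
    - {"x": -0.002, "y": 0, "z": 0, "ax": 0, "ay": 0, "az": 0}
    - {"x": -0.003, "y": 0, "z": 0, "ax": 0, "ay": 0, "az": 0}
    - {"x": -0.004, "y": 0, "z": 0, "ax": 0, "ay": 0, "az": 0}
    - {"x": -0.004, "y": 0, "z": 0, "ax": 0, "ay": 0, "az": 0}

```text
time: 5.1
tcp_pos: [492.2, -58.1, 73.6]
tcp_rot: [-0.005, 0.633, 0.774, 0.003]
ft_force: [-3.8, 5.5, 3.6]
width: -0.2
```

```bash
python3 st.py
```

```text
t 5.1 clampxyz [-116.    39.2   73.6] F clamp [-2.6  6.1  3.6] M [1.03 0.78 0.02] tau [ -2.46 -30.35  32.35  -2.1   -1.2   -0.  ]
```

Request:
apply_moves:
  plan:
    - {"x": -0.001, "y": 0.0005, "z": -0.0005, "ax": 0, "ay": 0, "az": 0}
    - {"x": -0.002, "y": 0.0005, "z": -0.001, "ax": 0, "ay": 0, "az": 0}
    - {"x": -0.003, "y": 0.0005, "z": -0.001, "ax": 0, "ay": 0, "az": 0}
    - {"x": -0.004, "y": 0.0005, "z": -0.001, "ax": 0, "ay": 0, "az": 0}
    - {"x": -0.004, "y": 0.0005, "z": -0.001, "ax": 0, "ay": 0, "az": 0}

```text
time: 5.6
tcp_pos: [492.2, -60.6, 73.9]
tcp_rot: [-0.007, 0.632, 0.775, 0.003]
ft_force: [-2.9, 5.1, 1.1]
width: -0.1
```

```bash
python3 st.py
```

```text
t 5.6 clampxyz [-116.4   36.7   73.9] F clamp [-1.8  5.6  1.1] M [ 1.08  0.58 -0.02] tau [ -2.52 -31.17  32.73  -1.79  -1.25   0.  ]
```

Request:
apply_moves:
  plan:
    - {"x": -0.001, "y": 0.0005, "z": -0.0005, "ax": 0, "ay": 0, "az": 0}
    - {"x": -0.002, "y": 0.0005, "z": -0.0005, "ax": 0, "ay": 0, "az": 0}
    - {"x": -0.003, "y": 0.0005, "z": -0.0005, "ax": 0, "ay": 0, "az": 0}
    - {"x": -0.004, "y": 0.0005, "z": -0.0005, "ax": 0, "ay": 0, "az": 0}
    - {"x": -0.004, "y": 0.0005, "z": -0.0005, "ax": 0, "ay": 0, "az": 0}

```text
time: 6.1
tcp_pos: [492.1, -62.8, 73.9]
tcp_rot: [-0.009, 0.632, 0.775, 0.004]
ft_force: [-4.0, 6.1, 2.9]
width: -0.4
```

```bash
python3 st.py
```

```text
t 6.1 clampxyz [-117.    34.5   73.9] F clamp [-2.7  6.8  2.9] M [ 1.21  0.74 -0.  ] tau [ -2.85 -30.99  32.73  -2.12  -1.4    0.  ]
```

Request:
apply_moves:
  plan:
    - {"x": -0.001, "y": 0.0005, "z": -0.001, "ax": 0, "ay": -0.5, "az": 0}
    - {"x": -0.002, "y": 0.0005, "z": -0.001, "ax": 0, "ay": -0.8, "az": 0}
    - {"x": -0.003, "y": 0.0005, "z": -0.001, "ax": 0, "ay": -0.8, "az": 0}
    - {"x": -0.003, "y": 0.0005, "z": -0.001, "ax": 0, "ay": -0.8, "az": 0}

```text
time: 6.5
tcp_pos: [492.1, -63.6, 74.0]
tcp_rot: [-0.006, 0.632, 0.775, 0.0]
ft_force: [-2.3, 7.9, 0.7]
width: -0.0
```

```bash
python3 st.py
```

```text
t 6.5 clampxyz [-117.2   33.8   74. ] F clamp [-0.6  8.2  0.7] M [1.44 0.43 0.1 ] tau [-3.370e+00 -3.179e+01  3.309e+01 -1.640e+00 -1.820e+00  3.000e-02]
```

Request:
apply_moves:
  plan:
    - {"x": -0.001, "y": 0, "z": 0, "ax": 0, "ay": -0.5, "az": 0}
    - {"x": -0.002, "y": 0, "z": 0, "ax": 0, "ay": -0.6, "az": 0}
    - {"x": -0.003, "y": 0, "z": 0, "ax": 0, "ay": -0.6, "az": 0}
    - {"x": -0.003, "y": 0, "z": 0, "ax": 0, "ay": -0.6, "az": 0}

```text
time: 6.9
tcp_pos: [491.8, -64.5, 73.4]
tcp_rot: [-0.004, 0.631, 0.776, -0.002]
ft_force: [-2.2, 7.1, 2.1]
width: -0.0
```

```bash
python3 st.py
```

```text
t 6.9 clampxyz [-117.7   32.9   73.4] F clamp [-0.7  7.4  2.1] M [1.42 0.5  0.04] tau [-3.270e+00 -3.117e+01  3.260e+01 -1.720e+00 -1.780e+00  2.000e-02]
```

Request:
apply_moves:
  plan:
    - {"x": -0.002, "y": 0, "z": -0.0005, "ax": 0, "ay": 0, "az": 0}
    - {"x": -0.003, "y": 0, "z": -0.0005, "ax": 0, "ay": 0, "az": 0}
    - {"x": -0.004, "y": 0, "z": -0.0005, "ax": 0, "ay": 0, "az": 0}
    - {"x": -0.0045, "y": 0, "z": -0.0005, "ax": 0, "ay": 0, "az": 0}

```text
time: 7.3
tcp_pos: [491.8, -67.1, 73.5]
tcp_rot: [-0.006, 0.631, 0.776, -0.001]
ft_force: [-2.6, 6.4, 2.2]
width: 0.0
```

```bash
python3 st.py
```

```text
t 7.3 clampxyz [-118.2   30.4   73.5] F clamp [-1.2  6.8  2.2] M [ 1.4   0.47 -0.02] tau [-3.300e+00 -3.124e+01  3.259e+01 -1.790e+00 -1.780e+00  3.000e-02]
```

Travel is now about 13 mm at 7 N. Continuing.

Request:
apply_moves:
  plan:
    - {"x": -0.002, "y": 0, "z": -0.0005, "ax": 0, "ay": 0, "az": 0}
    - {"x": -0.003, "y": 0, "z": -0.0005, "ax": 0, "ay": 0, "az": 0}
    - {"x": -0.004, "y": 0, "z": -0.0005, "ax": 0, "ay": 0, "az": 0}
    - {"x": -0.004, "y": 0, "z": -0.0005, "ax": 0, "ay": 0, "az": 0}

```text
time: 7.7
tcp_pos: [491.6, -68.8, 73.3]
tcp_rot: [-0.008, 0.63, 0.776, 0.001]
ft_force: [-3.1, 6.9, 1.4]
width: -0.2
```

```bash
python3 st.py
```

```text
t 7.7 clampxyz [-118.7   28.8   73.3] F clamp [-1.6  7.4  1.4] M [1.41 0.54 0.05] tau [-3.540e+00 -3.148e+01  3.274e+01 -1.760e+00 -1.880e+00  3.000e-02]
```

Request:
apply_moves:
  plan:
    - {"x": -0.002, "y": 0, "z": -0.001, "ax": 0, "ay": -0.4, "az": 0}
    - {"x": -0.003, "y": 0, "z": -0.001, "ax": 0, "ay": -0.8, "az": 0}
    - {"x": -0.004, "y": 0, "z": -0.001, "ax": 0, "ay": -0.8, "az": 0}
    - {"x": -0.0045, "y": 0, "z": -0.001, "ax": 0, "ay": -0.8, "az": 0}

```text
time: 8.1
tcp_pos: [491.8, -70.8, 73.5]
tcp_rot: [-0.005, 0.63, 0.777, -0.002]
ft_force: [-2.1, 5.9, 1.5]
width: -0.2
```

```bash
python3 st.py;  python3 - <<'E'
from h import *
im=ctrl.read_camera("top"); cv2.imwrite("pics/top3.png",cv2.resize(im[170:310,280:400,::-1],None,fx=4.2,fy=4.2,interpolation=cv2.INTER_CUBIC))
im=ctrl.read_camera("scene"); cv2.imwrite("pics/sc3.png",cv2.resize(im[195:315,240:350,::-1],None,fx=5,fy=5,interpolation=cv2.INTER_CUBIC))
E
```

```text
t 8.1 clampxyz [-118.9   26.8   73.5] F clamp [-0.8  6.2  1.5] M [1.24 0.28 0.01] tau [ -2.86 -31.87  32.5   -1.15  -1.63   0.04]
```

View pics/sc3.png

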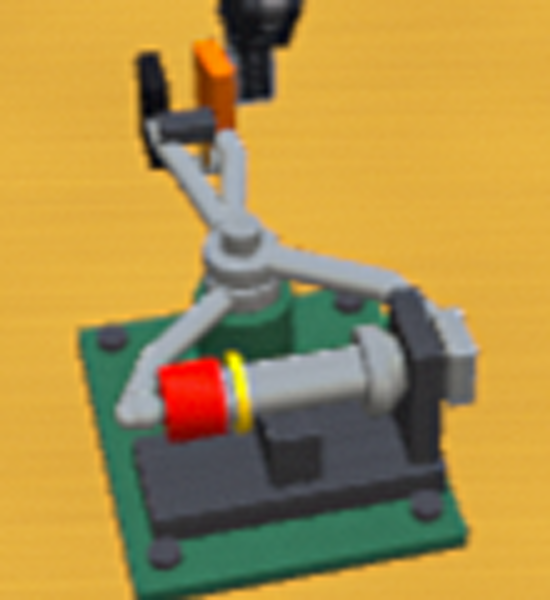

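View pics/top3.png

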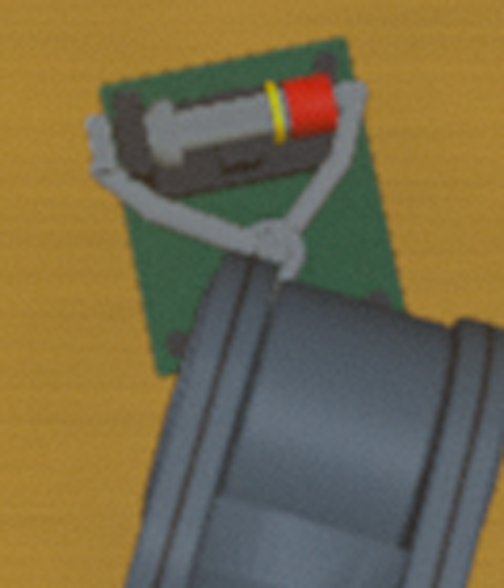

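The jaw is now next to the cap, at about 16.5 mm of travel. The pale gap between cap and collar is still there, so I'll keep feeling.

Request:
apply_moves:
  plan:
    - {"x": -0.002, "y": 0, "z": -0.001, "ax": 0, "ay": 0, "az": 0}
    - {"x": -0.003, "y": 0, "z": -0.001, "ax": 0, "ay": 0, "az": 0}
    - {"x": -0.0035, "y": 0, "z": -0.001, "ax": 0, "ay": 0, "az": 0}
    - {"x": -0.0035, "y": 0, "z": -0.001, "ax": 0, "ay": 0, "az": 0}

```text
time: 8.6
tcp_pos: [492.0, -71.3, 73.8]
tcp_rot: [-0.008, 0.629, 0.777, 0.0]
ft_force: [-2.3, 8.9, 0.6]
width: 0.2
```

```bash
python3 st.py
```

```text
t 8.6 clampxyz [-118.9   26.2   73.8] F clamp [-0.4  9.1  0.6] M [ 1.89  0.27 -0.03] tau [ -4.71 -32.07  33.07  -1.55  -2.6    0.06]
```

Request:
apply_moves:
  plan:
    - {"x": -0.002, "y": 0, "z": 0, "ax": 0, "ay": 0, "az": 0}
    - {"x": -0.003, "y": 0, "z": 0, "ax": 0, "ay": 0, "az": 0}
    - {"x": -0.0035, "y": 0, "z": 0, "ax": 0, "ay": 0, "az": 0}
    - {"x": -0.0035, "y": 0, "z": 0, "ax": 0, "ay": 0, "az": 0}

```text
time: 9.0
tcp_pos: [491.6, -71.9, 73.3]
tcp_rot: [-0.011, 0.628, 0.778, 0.002]
ft_force: [-2.0, 9.4, 2.7]
width: -0.0
```

```bash
python3 st.py
```

```text
t 9.0 clampxyz [-119.4   25.8   73.3] F clamp [-0.   9.6  2.7] M [1.77 0.59 0.06] tau [ -4.33 -31.26  32.69  -2.07  -2.29   0.04]
```

Request:
apply_moves:
  plan:
    - {"x": -0.002, "y": 0, "z": -0.0005, "ax": 0, "ay": -0.4, "az": 0}
    - {"x": -0.003, "y": 0, "z": -0.001, "ax": 0, "ay": -0.8, "az": 0}
    - {"x": -0.004, "y": 0, "z": -0.001, "ax": 0, "ay": -1, "az": 0}
    - {"x": -0.0045, "y": 0, "z": -0.001, "ax": 0, "ay": -1, "az": 0}

```text
time: 9.4
tcp_pos: [491.6, -72.4, 73.2]
tcp_rot: [-0.007, 0.628, 0.779, -0.001]
ft_force: [-1.3, 11.2, 1.0]
width: -0.1
```

```bash
python3 st.py
```

```text
t 9.4 clampxyz [-119.5   25.3   73.2] F clamp [ 1.  11.3  1. ] M [2.29 0.37 0.06] tau [ -5.36 -32.04  33.35  -1.95  -3.04   0.08]
```

Request:
apply_moves:
  plan:
    - {"x": -0.002, "y": 0, "z": 0, "ax": 0, "ay": -0.4, "az": 0}
    - {"x": -0.004, "y": 0, "z": -0.0005, "ax": 0, "ay": -0.6, "az": 0}
    - {"x": -0.005, "y": 0, "z": -0.0005, "ax": 0, "ay": -0.6, "az": 0}
    - {"x": -0.005, "y": 0, "z": -0.0005, "ax": 0, "ay": -0.6, "az": 0}

```text
time: 9.8
tcp_pos: [491.3, -73.3, 72.7]
tcp_rot: [-0.007, 0.627, 0.779, -0.001]
ft_force: [-2.2, 11.7, 1.6]
width: 0.4
```

```bash
python3 st.py
```

```text
t 9.8 clampxyz [-120.    24.4   72.7] F clamp [ 0.2 11.9  1.6] M [2.26 0.51 0.05] tau [ -5.41 -31.68  33.35  -2.24  -2.98   0.06]
```

Request:
apply_moves:
  plan:
    - {"x": -0.002, "y": 0, "z": -0.0005, "ax": 0, "ay": -0.4, "az": 0}
    - {"x": -0.004, "y": 0, "z": -0.001, "ax": 0, "ay": -0.5, "az": 0}
    - {"x": -0.005, "y": 0, "z": -0.001, "ax": 0, "ay": -0.5, "az": 0}
    - {"x": -0.0055, "y": 0, "z": -0.001, "ax": 0, "ay": -0.5, "az": 0}

```text
time: 10.2
tcp_pos: [491.1, -74.2, 72.6]
tcp_rot: [-0.008, 0.626, 0.78, -0.001]
ft_force: [-2.0, 12.7, 0.4]
width: -0.1
```

```bash
python3 st.py
```

```text
t 10.2 clampxyz [-120.3   23.6   72.6] F clamp [ 0.6 12.8  0.4] M [2.45 0.45 0.01] tau [ -5.98 -31.94  33.63  -2.3   -3.3    0.08]
```

Request:
apply_moves:
  plan:
    - {"x": -0.002, "y": 0, "z": -0.0005, "ax": 0, "ay": -0.4, "az": 0}
    - {"x": -0.004, "y": 0, "z": -0.0005, "ax": 0, "ay": -0.5, "az": 0}
    - {"x": -0.005, "y": 0, "z": -0.0005, "ax": 0, "ay": -0.5, "az": 0}
    - {"x": -0.006, "y": 0, "z": -0.0005, "ax": 0, "ay": -0.5, "az": 0}

```text
time: 10.6
tcp_pos: [490.9, -75.6, 72.1]
tcp_rot: [-0.009, 0.625, 0.781, -0.001]
ft_force: [-3.6, 12.3, 2.3]
width: -0.4
```

```bash
python3 st.py
```

```text
t 10.6 clampxyz [-120.8   22.3   72.1] F clamp [-1.1 12.8  2.3] M [2.49 0.6  0.04] tau [ -5.94 -31.62  33.58  -2.69  -3.27   0.08]
```

Request:
apply_moves:
  plan:
    - {"x": -0.002, "y": 0.0005, "z": -0.0005, "ax": 0, "ay": -0.4, "az": 0}
    - {"x": -0.004, "y": 0.0005, "z": -0.001, "ax": 0, "ay": -0.6, "az": 0}
    - {"x": -0.005, "y": 0.0005, "z": -0.001, "ax": 0, "ay": -0.6, "az": 0}
    - {"x": -0.0055, "y": 0.0005, "z": -0.001, "ax": 0, "ay": -0.6, "az": 0}

```text
time: 11.0
tcp_pos: [491.6, -78.0, 72.6]
tcp_rot: [-0.007, 0.624, 0.781, -0.002]
ft_force: [-2.9, 9.0, 3.1]
width: -0.2
```

```bash
python3 st.py
```

```text
t 11.0 clampxyz [-120.6   19.8   72.6] F clamp [-1.   9.4  3.1] M [1.92 0.65 0.01] tau [ -4.38 -31.26  32.74  -2.23  -2.42   0.05]
```

Request:
apply_moves:
  plan:
    - {"x": -0.002, "y": 0, "z": -0.0005, "ax": 0, "ay": -0.4, "az": 0}
    - {"x": -0.003, "y": 0, "z": -0.001, "ax": 0, "ay": -0.5, "az": 0}
    - {"x": -0.004, "y": 0, "z": -0.001, "ax": 0, "ay": -0.5, "az": 0}
    - {"x": -0.0045, "y": 0, "z": -0.001, "ax": 0, "ay": -0.5, "az": 0}

```text
time: 11.4
tcp_pos: [491.5, -78.5, 72.6]
tcp_rot: [-0.007, 0.623, 0.782, -0.002]
ft_force: [-2.4, 10.1, 1.0]
width: 0.1
```

```bash
python3 st.py
```

```text
t 11.4 clampxyz [-120.8   19.3   72.6] F clamp [-0.4 10.4  1. ] M [2.31 0.4  0.07] tau [ -5.36 -32.15  33.43  -2.05  -3.01   0.08]
```

Request:
apply_moves:
  plan:
    - {"x": -0.002, "y": 0, "z": -0.0005, "ax": 0, "ay": -0.4, "az": 0}
    - {"x": -0.004, "y": 0, "z": -0.0005, "ax": 0, "ay": -0.5, "az": 0}
    - {"x": -0.005, "y": 0, "z": -0.0005, "ax": 0, "ay": -0.5, "az": 0}
    - {"x": -0.0055, "y": 0, "z": -0.0005, "ax": 0, "ay": -0.5, "az": 0}

```text
time: 11.8
tcp_pos: [491.2, -79.5, 72.1]
tcp_rot: [-0.008, 0.622, 0.783, -0.002]
ft_force: [-3.1, 13.1, 2.7]
width: 0.4
```

```bash
python3 st.py
```

```text
t 11.8 clampxyz [-121.3   18.4   72.1] F clamp [-0.4 13.4  2.7] M [2.57 0.59 0.01] tau [ -5.87 -31.91  33.66  -2.57  -3.26   0.08]
```

Request:
apply_moves:
  plan:
    - {"x": -0.003, "y": 0, "z": -0.0005, "ax": 0, "ay": -0.4, "az": 0}
    - {"x": -0.005, "y": 0, "z": -0.001, "ax": 0, "ay": -0.5, "az": 0}
    - {"x": -0.006, "y": 0, "z": -0.001, "ax": 0, "ay": -0.5, "az": 0}
    - {"x": -0.006, "y": 0, "z": -0.001, "ax": 0, "ay": -0.5, "az": 0}

```text
time: 12.2
tcp_pos: [490.9, -80.2, 71.7]
tcp_rot: [-0.01, 0.621, 0.784, -0.001]
ft_force: [-3.4, 14.5, 1.6]
width: 0.1
```

```bash
python3 st.py; python3 - <<'E'
from h import *
im=ctrl.read_camera("scene"); cv2.imwrite("pics/sc4.png",cv2.resize(im[195:315,240:350,::-1],None,fx=5,fy=5,interpolation=cv2.INTER_CUBIC))
im=ctrl.read_camera("wrist"); cv2.imwrite("pics/wr4.png",im[:,:,::-1])
E
python3 st.py
```

```text
t 12.2 clampxyz [-121.8   17.8   71.7] F clamp [-0.4 14.9  1.6] M [2.77 0.54 0.03] tau [ -6.62 -32.1   33.84  -2.57  -3.65   0.08]
t 12.3 clampxyz [-121.7   17.8   71.7] F clamp [-0.5 13.3  1.1] M [2.81 0.47 0.09] tau [ -6.57 -32.09  33.83  -2.57  -3.64   0.09]
```

View pics/sc4.png

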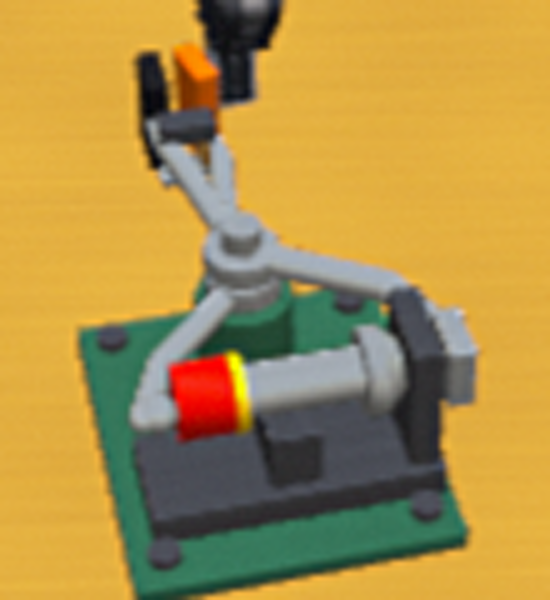

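View pics/wr4.png

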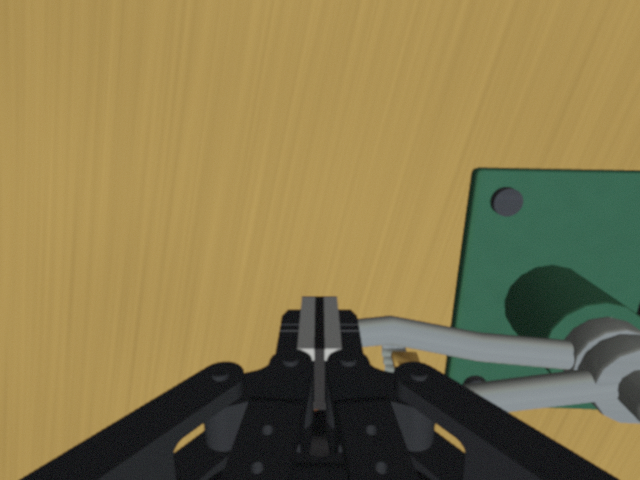

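In the scene view the red cap now meets the yellow collar at (235,390 zoomed). The force is about 14 N and rising, so I'll go on to roughly 19 N.

Request:
apply_moves:
  plan:
    - {"x": -0.003, "y": 0, "z": -0.0005, "ax": 0, "ay": -0.4, "az": 0}
    - {"x": -0.005, "y": 0, "z": -0.001, "ax": 0, "ay": -0.6, "az": 0}
    - {"x": -0.006, "y": 0, "z": -0.001, "ax": 0, "ay": -0.6, "az": 0}
    - {"x": -0.0065, "y": 0, "z": -0.001, "ax": 0, "ay": -0.6, "az": 0}
    - {"x": -0.0065, "y": 0, "z": -0.001, "ax": 0, "ay": -0.6, "az": 0}

```text
time: 12.8
tcp_pos: [490.6, -80.9, 71.4]
tcp_rot: [-0.011, 0.62, 0.785, -0.001]
ft_force: [-3.2, 15.4, 2.0]
width: -0.2
```

```bash
python3 st.py
```

```text
t 12.8 clampxyz [-122.2   17.1   71.4] F clamp [-0.  15.8  2. ] M [2.98 0.5  0.01] tau [ -7.06 -32.06  33.95  -2.77  -3.89   0.09]
```

Request:
apply_moves:
  plan:
    - {"x": -0.003, "y": 0, "z": -0.0005, "ax": 0, "ay": -0.4, "az": 0}
    - {"x": -0.005, "y": 0, "z": -0.001, "ax": 0, "ay": -0.7, "az": 0}
    - {"x": -0.006, "y": 0, "z": -0.001, "ax": 0, "ay": -0.7, "az": 0}
    - {"x": -0.007, "y": 0, "z": -0.001, "ax": 0, "ay": -0.7, "az": 0}
    - {"x": -0.007, "y": 0, "z": -0.001, "ax": 0, "ay": -0.7, "az": 0}

```text
time: 13.3
tcp_pos: [490.5, -81.9, 71.1]
tcp_rot: [-0.011, 0.618, 0.786, -0.0]
ft_force: [-3.0, 14.2, 2.5]
width: 0.0
```

```bash
python3 st.py
```

```text
t 13.3 clampxyz [-122.5   16.1   71.1] F clamp [-0.  14.5  2.5] M [3.07 0.53 0.04] tau [ -7.31 -31.73  33.73  -2.9   -4.02   0.09]
```

Request:
apply_moves:
  plan:
    - {"x": -0.003, "y": 0, "z": -0.0005, "ax": 0, "ay": -0.4, "az": 0}
    - {"x": -0.005, "y": 0, "z": -0.001, "ax": 0, "ay": -0.7, "az": 0}
    - {"x": -0.006, "y": 0, "z": -0.001, "ax": 0, "ay": -0.7, "az": 0}
    - {"x": -0.007, "y": 0, "z": -0.001, "ax": 0, "ay": -0.7, "az": 0}
    - {"x": -0.007, "y": 0, "z": -0.001, "ax": 0, "ay": -0.7, "az": 0}

```text
time: 13.8
tcp_pos: [490.3, -82.4, 70.8]
tcp_rot: [-0.012, 0.617, 0.787, 0.0]
ft_force: [-2.7, 16.1, 2.6]
width: 0.1
```

```bash
python3 st.py; python3 - <<'E'
from h import *
im=ctrl.read_camera("scene"); cv2.imwrite("pics/sc5.png",cv2.resize(im[195:315,240:350,::-1],None,fx=5,fy=5,interpolation=cv2.INTER_CUBIC))
E
python3 st.py
```

```text
t 13.8 clampxyz [-122.8   15.7   70.8] F clamp [ 0.7 16.3  2.6] M [3.35 0.59 0.04] tau [ -7.91 -31.8   34.01  -3.14  -4.34   0.1 ]
t 13.85 clampxyz [-122.8   15.7   70.8] F clamp [-0.8 17.8  2.6] M [3.32 0.69 0.04] tau [ -7.85 -31.75  33.94  -3.14  -4.32   0.1 ]
```

View pics/sc5.png

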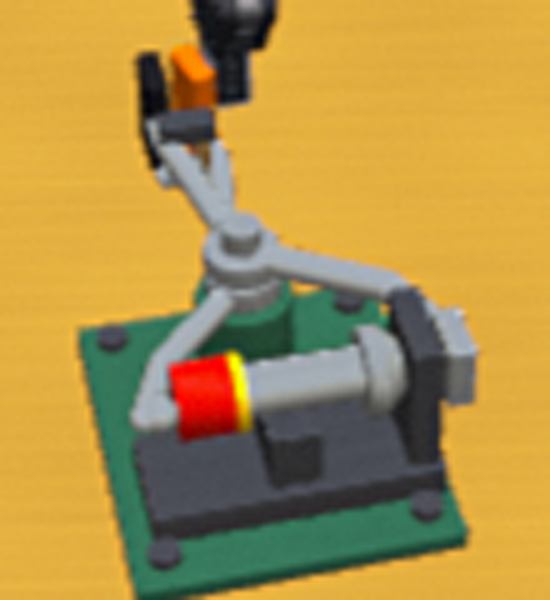

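Request:
apply_moves:
  plan:
    - {"x": -0.004, "y": 0, "z": -0.001, "ax": 0, "ay": -0.4, "az": 0}
    - {"x": -0.006, "y": 0, "z": -0.002, "ax": 0, "ay": -0.8, "az": 0}
    - {"x": -0.007, "y": 0, "z": -0.0025, "ax": 0, "ay": -0.8, "az": 0}
    - {"x": -0.0078, "y": 0, "z": -0.0025, "ax": 0, "ay": -0.8, "az": 0}
    - {"x": -0.0078, "y": 0, "z": -0.0025, "ax": 0, "ay": -0.8, "az": 0}

```text
time: 14.35
tcp_pos: [490.5, -82.8, 71.4]
tcp_rot: [-0.013, 0.615, 0.788, 0.001]
ft_force: [-0.8, 17.8, -0.4]
width: -0.1
```

```bash
python3 st.py
```

```text
t 14.35 clampxyz [-122.6   15.3   71.4] F clamp [ 2.8 17.6 -0.4] M [3.64 0.23 0.12] tau [ -8.89 -32.91  34.59  -2.67  -4.96   0.13]
```

Request:
apply_moves:
  plan:
    - {"x": -0.004, "y": 0, "z": 0, "ax": 0, "ay": -0.4, "az": 0}
    - {"x": -0.006, "y": 0, "z": -0.0005, "ax": 0, "ay": -0.8, "az": 0}
    - {"x": -0.0075, "y": 0, "z": -0.0005, "ax": 0, "ay": -0.8, "az": 0}
    - {"x": -0.008, "y": 0, "z": -0.0005, "ax": 0, "ay": -0.8, "az": 0}
    - {"x": -0.008, "y": 0, "z": -0.0005, "ax": 0, "ay": -0.8, "az": 0}

```text
time: 14.85
tcp_pos: [489.9, -83.2, 70.3]
tcp_rot: [-0.014, 0.614, 0.789, 0.002]
ft_force: [-4.8, 18.9, 2.5]
width: -0.0
```

```bash
python3 st.py
```

```text
t 14.85 clampxyz [-123.3   15.    70.3] F clamp [-0.9 19.5  2.5] M [3.68 0.86 0.02] tau [ -8.69 -31.75  34.49  -3.78  -4.73   0.11]
```

Stiff slope at 19.5 N, so the cap is home. Backing off to see whether the ratchet holds.

Request:
apply_moves:
  plan:
    - {"x": 0.001, "y": 0, "z": 0, "ax": 0, "ay": 0, "az": 0}
    - {"x": 0.003, "y": 0, "z": 0, "ax": 0, "ay": 0, "az": 0}
    - {"x": 0.005, "y": 0, "z": 0, "ax": 0, "ay": 0, "az": 0}
    - {"x": 0.008, "y": 0, "z": 0, "ax": 0, "ay": 0, "az": 0}
    - {"x": 0.012, "y": 0, "z": 0, "ax": 0, "ay": 1, "az": 0}
    - {"x": 0.018, "y": 0, "z": 0, "ax": 0, "ay": 1, "az": 0}
    - {"x": 0.025, "y": 0, "z": 0, "ax": 0, "ay": 1, "az": 0}
    - {"x": 0.025, "y": 0, "z": 0, "ax": 0, "ay": 1, "az": 0}
    - {"x": 0.025, "y": 0, "z": 0, "ax": 0, "ay": 1, "az": 0}
    - {"x": 0.025, "y": 0, "z": 0, "ax": 0, "ay": 1, "az": 0}

```text
time: 15.85
tcp_pos: [483.8, -59.1, 71.0]
tcp_rot: [-0.021, 0.614, 0.789, 0.007]
ft_force: [0.5, -0.6, -1.4]
width: -0.1
```

```bash
python3 st.py; python3 - <<'E'
from h import *
im=ctrl.read_camera("scene"); cv2.imwrite("pics/sc6.png",cv2.resize(im[195:315,240:350,::-1],None,fx=5,fy=5,interpolation=cv2.INTER_CUBIC))
E
python3 -c "from h import *;print(ctrl.sense()['tcp_rot'])"
```

```text
t 15.85 clampxyz [-124.4   39.8   71. ] F clamp [ 0.3 -0.7 -1.4] M [-0.05  0.04 -0.02] tau [  0.07 -31.52  31.04   0.28   0.1    0.  ]
[-0.02103038  0.61372281  0.78920872  0.00718496]
```

View pics/sc6.png

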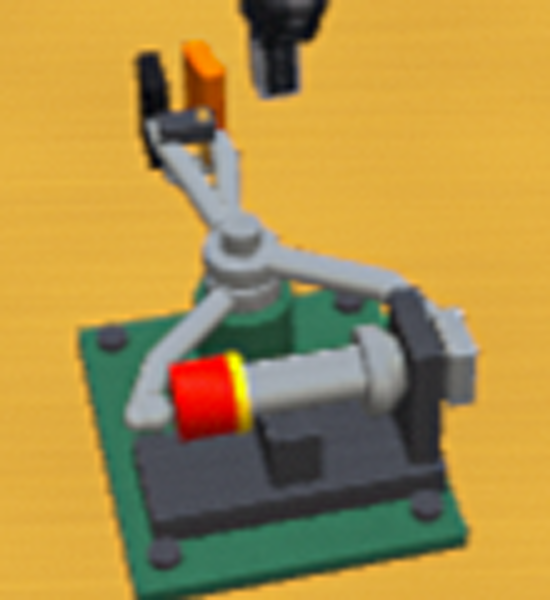

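The ratchet holds with the finger 15 mm clear, and the cap stays against the collar. Next: lift, straighten the tool and locate the closed grip.

```bash
cat > rot.py <<'E'
from h import *
from scipy.spatial.transform import Rotation as R
s=ctrl.sense();q=s["tcp_rot"];A=R.from_quat([q[1],q[2],q[3],q[0]])
def rv(yaw): # target tool x angle
    T=R.from_quat([np.cos(yaw/2),np.sin(yaw/2),0,0]);return (A.inv()*T).as_rotvec(degrees=True)
def tool(d): return A.inv().apply(d)
if __name__=="__main__":
    print("rot",np.round(rv(1.7738),2),"up60 tool",tool([0,0,60]))
E
python3 rot.py
```

```text
rot [-0.88 -2.39  2.63] up60 tool [  2.52083186  -0.86836723 -59.94073194]
```

Request:
apply_moves:
  plan:
    - {"x": 0.001, "y": 0, "z": -0.02, "ax": 0, "ay": 0, "az": 0}
    - {"x": 0.0025, "y": 0, "z": -0.05, "ax": -0.4, "ay": -1, "az": 1}
    - {"x": 0.0025, "y": 0, "z": -0.08, "ax": -0.9, "ay": -2.4, "az": 2.6}
    - {"x": 0.0025, "y": 0, "z": -0.09, "ax": -0.9, "ay": -2.4, "az": 2.6}
    - {"x": 0.0025, "y": 0, "z": -0.09, "ax": -0.9, "ay": -2.4, "az": 2.6}
    - {"x": 0.0025, "y": 0, "z": -0.09, "ax": -0.9, "ay": -2.4, "az": 2.6}

```text
time: 16.5
tcp_pos: [485.0, -60.2, 159.9]
tcp_rot: [-0.001, 0.632, 0.775, -0.0]
ft_force: [0.1, 0.2, -0.5]
width: 0.0
```

```bash
python3 - <<'E'
from h import *
im=ctrl.read_camera("wrist"); cv2.imwrite("pics/wr7.png",im[:,:,::-1])
im=ctrl.read_camera("scene"); cv2.imwrite("pics/sc7.png",cv2.resize(im[195:315,240:350,::-1],None,fx=5,fy=5,interpolation=cv2.INTER_CUBIC))
E
python3 st.py; python3 rot.py
```

```text
t 16.6 clampxyz [-124.1   38.9  158.8] F clamp [-0.3  0.1 -0.5] M [0.02 0.06 0.01] tau [ 3.000e-02 -3.076e+01  3.261e+01  0.000e+00  0.000e+00 -0.000e+00]
rot [-0.17 -0.09  0.02] up60 tool [  0.09488646  -0.18306206 -59.99964571]
```

View pics/wr7.png

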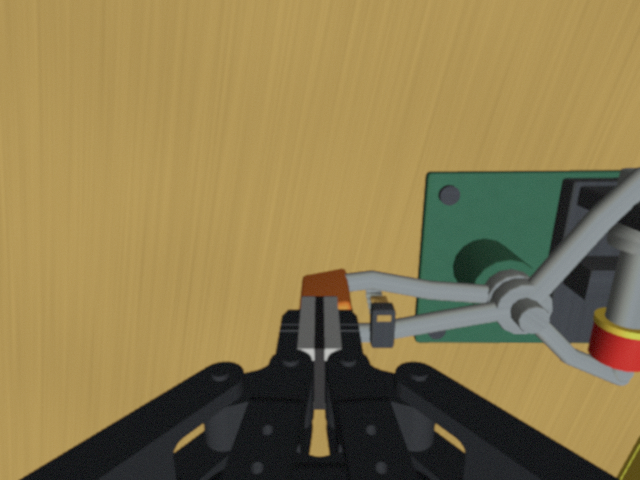

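View pics/sc7.png

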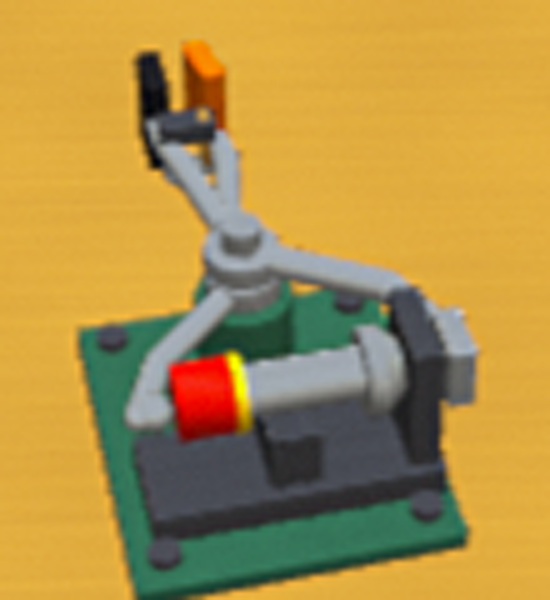

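```bash
python3 - <<'E'
import cv2
a=cv2.imread("pics/sc7.png")[20:180,110:270];b=cv2.imread("pics/scz.png")[20:180,110:270]
import numpy as np
cv2.imwrite("pics/cmp.png",cv2.resize(np.hstack([b,a]),None,fx=2.5,fy=2.5,interpolation=cv2.INTER_CUBIC))
E
python3 - <<'E'
from h import *
c=ctrl.get_calibration("scene")
th0=.203
def pt(th,x,y,z):
    a=-th0*0; ct,s=np.cos(th0),np.sin(th0)
    # closing: -y at -x  => rotation by +th
    X=np.cos(th)*x-np.sin(th)*y;Y=np.sin(th)*x+np.cos(th)*y
    return (613.7+ct*X-s*Y,-73+s*X+ct*Y,z)
for th in(0,.14,.16,.18,.2,.22):
    print(th,np.round(pt(th,-115,30,100),1),[tuple(np.round((np.array(proj("scene",pt(th,x,y,100),c))-[239.6,194.6])*5-[110,20])*2.5) for x,y in((-130,36),(-130,24),(-100,24),(-100,36))])
E
```

```text
0 [495.  -66.8 100. ] [(np.float64(387.5), np.float64(32.5)), (np.float64(322.5), np.float64(40.0)), (np.float64(355.0), np.float64(130.0)), (np.float64(420.0), np.float64(120.0))]
0.14 [495.3 -83.4 100. ] [(np.float64(285.0), np.float64(35.0)), (np.float64(225.0), np.float64(47.5)), (np.float64(277.5), np.float64(132.5)), (np.float64(337.5), np.float64(120.0))]
0.16 [495.5 -85.8 100. ] [(np.float64(272.5), np.float64(35.0)), (np.float64(210.0), np.float64(47.5)), (np.float64(265.0), np.float64(132.5)), (np.float64(327.5), np.float64(120.0))]
0.18 [495.8 -88.1 100. ] [(np.float64(257.5), np.float64(35.0)), (np.float64(197.5), np.float64(50.0)), (np.float64(255.0), np.float64(135.0)), (np.float64(315.0), np.float64(120.0))]
0.2 [496.1 -90.5 100. ] [(np.float64(242.5), np.float64(37.5)), (np.float64(182.5), np.float64(52.5)), (np.float64(242.5), np.float64(135.0)), (np.float64(305.0), np.float64(120.0))]
0.22 [496.5 -92.9 100. ] [(np.float64(227.5), np.float64(37.5)), (np.float64(170.0), np.float64(52.5)), (np.float64(232.5), np.float64(137.5)), (np.float64(292.5), np.float64(120.0))]
```

View pics/cmp.png

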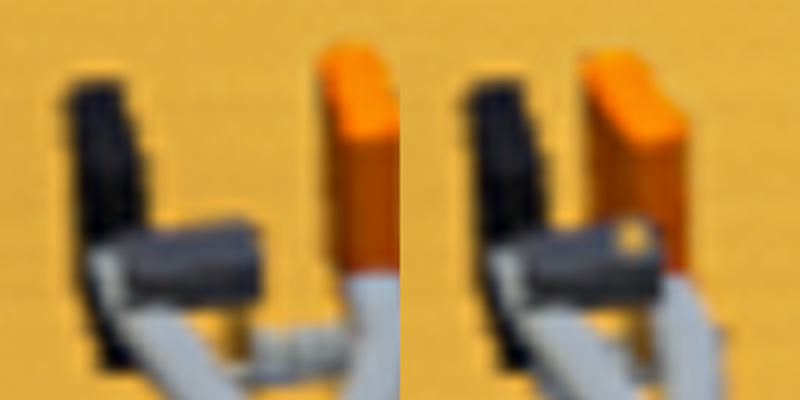

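Closed grip fits a turn of about 0.20 rad (24 mm). I'll move the shut fingertips over its top, biased 2.5 mm outward away from the black grip.

Request:
apply_moves:
  plan:
    - {"x": -0.01, "y": 0.002, "z": 0, "ax": 0, "ay": 0, "az": 0}
    - {"x": -0.02, "y": 0.004, "z": 0, "ax": 0, "ay": 0, "az": 0}
    - {"x": -0.0314, "y": 0.006, "z": 0, "ax": -0.2, "ay": 0, "az": 0}
    - {"x": -0.0314, "y": 0.006, "z": 0.015, "ax": -0.2, "ay": 0, "az": 0}
    - {"x": -0.0314, "y": 0.006, "z": 0.03, "ax": -0.2, "ay": 0, "az": 0}
    - {"x": -0.0314, "y": 0.006, "z": 0.042, "ax": -0.2, "ay": 0, "az": 0}
    - {"x": -0.0314, "y": 0.006, "z": 0.05, "ax": -0.2, "ay": 0, "az": 0}
    - {"x": -0.0314, "y": 0.006, "z": 0.05, "ax": -0.2, "ay": 0, "az": 0}
    - {"x": -0.0314, "y": 0.006, "z": 0.05, "ax": -0.2, "ay": 0, "az": 0}

```text
time: 17.5
tcp_pos: [496.1, -89.1, 108.5]
tcp_rot: [-0.001, 0.631, 0.775, 0.001]
ft_force: [0.7, -0.3, 0.3]
width: 0.0
```

```bash
python3 - <<'E'
from h import *
im=ctrl.read_camera("wrist"); cv2.imwrite("pics/wr8.png",im[:,:,::-1])
im=ctrl.read_camera("scene"); cv2.imwrite("pics/sc8.png",cv2.resize(im[175:295,240:350,::-1],None,fx=5,fy=5,interpolation=cv2.INTER_CUBIC))
E
python3 st.py; python3 rot.py
```

```text
t 17.6 clampxyz [-117.8    7.5  109.5] F clamp [-0.4  0.6  0.1] M [-0.01 -0.02 -0.02] tau [ 0.000e+00 -3.158e+01  3.144e+01  2.000e-02  1.000e-02  0.000e+00]
rot [ 0.1  -0.05  0.04] up60 tool [ 5.29723286e-02  1.00834793e-01 -5.99998919e+01]
```

View pics/wr8.png

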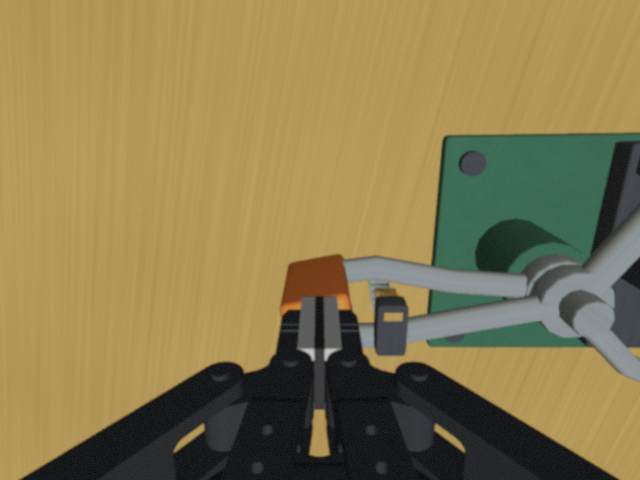

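View pics/sc8.png

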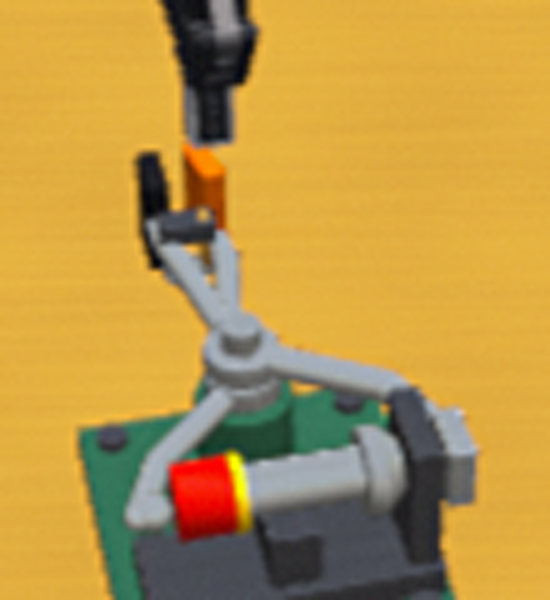

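Tip is right above the orange grip and clear of the black one, and the cap is still home. Pressing down.

Request:
apply_moves:
  plan:
    - {"x": 0, "y": 0, "z": 0.003, "ax": 0, "ay": 0, "az": 0}
    - {"x": 0, "y": 0, "z": 0.006, "ax": 0, "ay": 0, "az": 0}
    - {"x": 0, "y": 0, "z": 0.009, "ax": 0, "ay": 0, "az": 0}
    - {"x": 0, "y": 0, "z": 0.011, "ax": 0, "ay": 0, "az": 0}
    - {"x": 0, "y": 0, "z": 0.012, "ax": 0, "ay": 0, "az": 0}
    - {"x": 0, "y": 0, "z": 0.012, "ax": 0, "ay": 0, "az": 0}

```text
time: 18.2
tcp_pos: [496.5, -89.5, 98.6]
tcp_rot: [0.0, 0.632, 0.775, 0.001]
ft_force: [-3.6, 0.6, 6.9]
width: -0.2
```

```bash
python3 st.py; python3 rot.py
```

```text
t 18.2 clampxyz [-118.2    7.5   98.6] F clamp [-3.4  1.3  6.9] M [0.07 0.67 0.04] tau [  0.12 -29.24  30.22  -1.31   0.2   -0.  ]
rot [ 0.07 -0.03  0.04] up60 tool [ 2.93672515e-02  6.92737198e-02 -5.99999528e+01]
```

Request:
apply_moves:
  plan:
    - {"x": 0, "y": -0.0005, "z": 0.002, "ax": 0, "ay": 0, "az": 0}
    - {"x": 0, "y": -0.001, "z": 0.003, "ax": 0, "ay": 0, "az": 0}
    - {"x": 0, "y": -0.001, "z": 0.004, "ax": 0, "ay": 0, "az": 0}
    - {"x": 0, "y": -0.001, "z": 0.005, "ax": 0, "ay": 0, "az": 0}
    - {"x": 0, "y": -0.001, "z": 0.005, "ax": 0, "ay": 0, "az": 0}

```text
time: 18.7
tcp_pos: [495.6, -88.5, 95.1]
tcp_rot: [-0.0, 0.631, 0.776, 0.002]
ft_force: [-2.8, 3.4, 7.6]
width: -0.1
```

```bash
python3 st.py; python3 rot.py;python3 - <<'E'
from h import *
im=ctrl.read_camera("scene"); cv2.imwrite("pics/sc9.png",cv2.resize(im[175:295,240:350,::-1],None,fx=5,fy=5,interpolation=cv2.INTER_CUBIC))
E
```

```text
t 18.7 clampxyz [-118.8    8.7   95.1] F clamp [-2.1  3.9  7.6] M [0.82 0.6  0.04] tau [-1.500e+00 -2.833e+01  2.953e+01 -1.520e+00 -8.200e-01  2.000e-02]
rot [ 0.15 -0.17  0.08] up60 tool [  0.17277559   0.15816045 -59.99954278]
```

View pics/sc9.png

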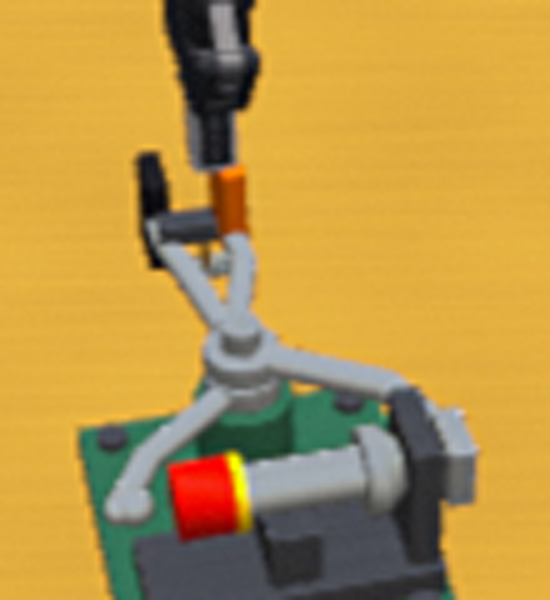

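The teeth are free: the jaw has moved off the cap and the handle has sprung partly out under the fingertip. Easing outward while still pressed.

Request:
apply_moves:
  plan:
    - {"x": 0.003, "y": 0, "z": 0.002, "ax": 0, "ay": 0, "az": 0}
    - {"x": 0.006, "y": 0, "z": 0.002, "ax": 0, "ay": 0, "az": 0}
    - {"x": 0.009, "y": 0, "z": 0.002, "ax": 0, "ay": 0, "az": 0}
    - {"x": 0.012, "y": 0, "z": 0.002, "ax": 0, "ay": 0, "az": 0}
    - {"x": 0.015, "y": 0, "z": 0.002, "ax": 0, "ay": 0, "az": 0}
    - {"x": 0.018, "y": 0, "z": 0.002, "ax": 0, "ay": 0, "az": 0}
    - {"x": 0.021, "y": 0, "z": 0.002, "ax": 0, "ay": 0, "az": 0}
    - {"x": 0.024, "y": 0, "z": 0.002, "ax": 0, "ay": 0, "az": 0}
    - {"x": 0.024, "y": 0, "z": 0.002, "ax": 0, "ay": 0, "az": 0}

```text
time: 19.65
tcp_pos: [493.2, -66.9, 95.8]
tcp_rot: [0.004, 0.631, 0.775, 0.002]
ft_force: [0.6, -2.9, 6.1]
width: 0.2
```

```bash
python3 st.py; python3 rot.py;python3 - <<'E'
from h import *
im=ctrl.read_camera("scene"); cv2.imwrite("pics/sc10.png",cv2.resize(im[175:295,240:350,::-1],None,fx=5,fy=5,interpolation=cv2.INTER_CUBIC))
E
```

```text
t 19.65 clampxyz [-116.8   30.3   95.8] F clamp [-0.  -3.   6.1] M [-0.68 -0.24  0.02] tau [ 1.700e+00 -2.788e+01  2.790e+01  6.100e-01  9.400e-01  1.000e-02]
rot [0.43 0.18 0.05] up60 tool [ -0.18981277   0.44854252 -59.99802314]
```

View pics/sc10.png

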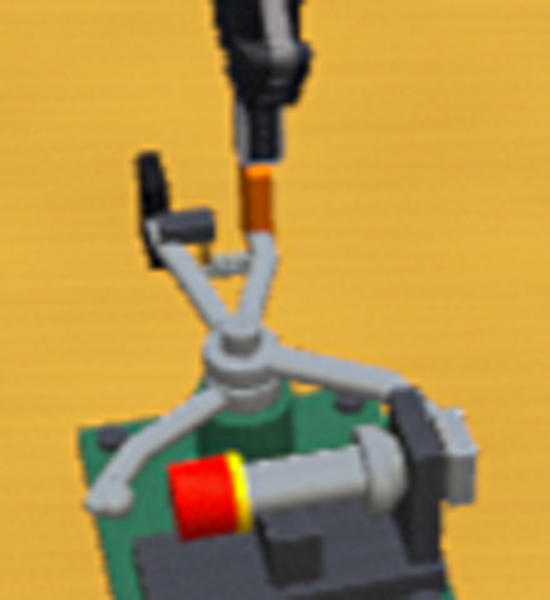

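The handle is fully open. Lifting straight off.

Request:
apply_moves:
  plan:
    - {"x": 0, "y": 0, "z": -0.003, "ax": 0, "ay": 0, "az": 0}
    - {"x": 0, "y": 0, "z": -0.008, "ax": 0, "ay": 0, "az": 0}
    - {"x": 0, "y": 0, "z": -0.02, "ax": 0, "ay": 0, "az": 0}
    - {"x": 0, "y": 0, "z": -0.05, "ax": 0, "ay": 0, "az": 0}
    - {"x": 0, "y": 0, "z": -0.09, "ax": 0, "ay": 0, "az": 0}
    - {"x": 0.04, "y": -0.02, "z": -0.1, "ax": 0, "ay": 0, "az": 0}
    - {"x": 0.08, "y": -0.04, "z": -0.1, "ax": 0, "ay": 0, "az": 0}
    - {"x": 0.1, "y": -0.05, "z": -0.1, "ax": 0, "ay": 0, "az": 0}
    - {"x": 0.1, "y": -0.05, "z": -0.1, "ax": 0, "ay": 0, "az": 0}
    - {"x": 0.1, "y": -0.05, "z": -0.1, "ax": 0, "ay": 0, "az": 0}
    - {"x": 0.1, "y": -0.05, "z": -0.1, "ax": 0, "ay": 0, "az": 0}

```text
time: 20.8
tcp_pos: [423.5, 20.6, 195.1]
tcp_rot: [0.004, 0.632, 0.775, 0.002]
ft_force: [0.1, -1.6, 0.2]
width: -0.1
```

```bash
python3 st.py; python3 - <<'E'
from h import *
i=ctrl.read_camera("scene");cv2.imwrite("pics/scene11.png",i[:,:,::-1]); cv2.imwrite("pics/sc11.png",cv2.resize(i[195:315,240:350,::-1],None,fx=5,fy=5,interpolation=cv2.INTER_CUBIC))
E
```

```text
t 20.8 clampxyz [-167.4  130.1  195.1] F clamp [-0.2 -1.6  0.2] M [ 0.04 -0.03  0.  ] tau [ 3.100e-01 -2.380e+01  3.218e+01 -2.000e-02  1.000e-02 -0.000e+00]
```

View pics/sc11.png

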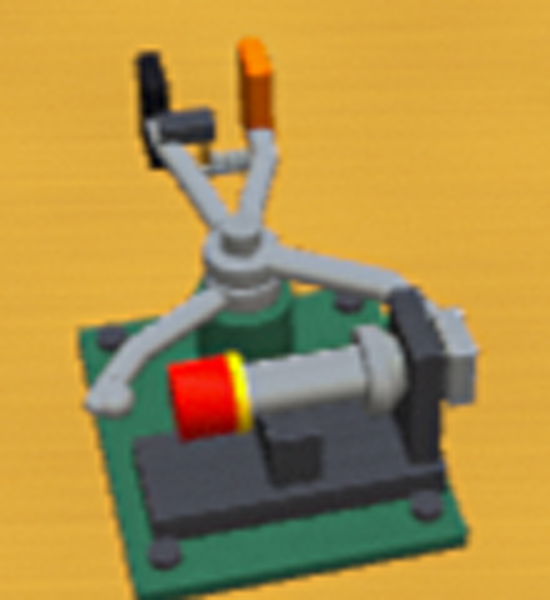

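View pics/scene11.png

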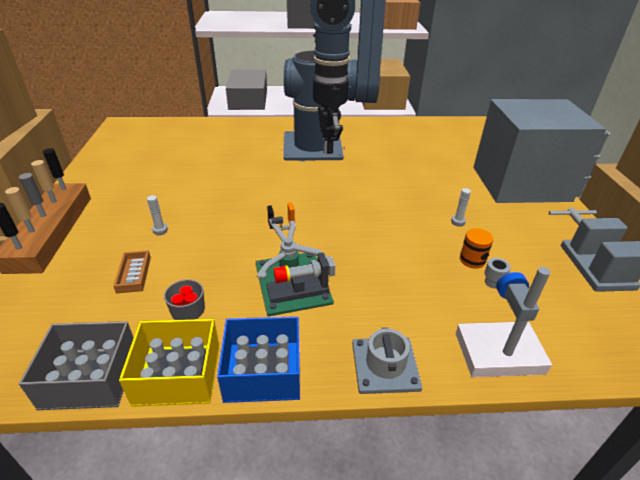

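```bash
python3 - <<'E'
import cv2,numpy as np
a=[]
for n in("scz","sc3","sc4","sc5","sc6","sc7","sc11"):
    im=cv2.imread(f"pics/{n}.png").astype(int)[340:450,140:265]
    b,g,r=im[...,0],im[...,1],im[...,2]
    red=(r>180)&(g<70)&(b<70); yel=(r>180)&(g>160)&(b<90)
    print(n,"red cx",round(np.nonzero(red)[1].mean(),2),red.sum(),"yel cx",round(np.nonzero(yel)[1].mean(),2),yel.sum())
E
```

```text
scz red cx 52.58 3412 yel cx 98.95 588
sc3 red cx 52.89 3455 yel cx 98.9 600
sc4 red cx 63.04 3377 yel cx 98.69 608
sc5 red cx 63.2 3363 yel cx 98.73 606
sc6 red cx 63.07 3368 yel cx 98.67 604
sc7 red cx 63.15 3337 yel cx 98.7 598
sc11 red cx 62.97 3341 yel cx 98.72 593
```

The cap moved about 4.2 mm, which matches the starting gap. It didn't shift between 14 N and 19.5 N, so it is home, and it stayed put through the release and opening.

```bash
python3 -c "
from station import ctrl
print(ctrl.finish_job())"
```

```text
the job is handed in; nothing more can be done
None
```

The cap is pressed home on the bolt, the ratchet held by itself, and the handles are open again. I handed the job in at about 21 s of the 54 s allowed; no verdict is reported.

- **Closing:** I pushed the orange handle closed with the shut fingers. The cap slid on at about 9–15 N, then the handle stiffened. I stopped at 19.5 N, the highest force I read. I only read the force at the end of each move, so brief peaks in between were not seen.
- **Holding:** With the fingers backed well clear, the handle stayed closed for over a second, at about 24 mm of grip travel.
- **Opening:** I pressed the grip down with about 8 N until the teeth came free, eased it outward to its stop, then lifted off and moved away.

**Last checks:**
- In the images the cap moved about 4.2 mm, which matches the starting gap of 3.5–4.5 mm. It sits against the yellow collar and did not move again, including when the handle opened.
- The handle is back in its open position in the scene picture.
- By eye, the other items stand where they were in the scene picture.
- The gripper touched only the orange grip.

While pushing, the fingertip sank about 3 mm and tilted slightly. I corrected for this as I went, and the teeth did not slip.

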